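# Extend the ball-footed tripod leg until its button clicks out

### The job

Two telescoping tripod legs lie clipped side by side in the oak drawer. Pull out the leg that ends in a round ball foot to its full length, until its lock button clicks out of the hole in the grey collar, then let go of it. Leave the leg with the flat disc foot as it is.

Things in the scene. Friction and masses are not known exactly. Their poses are not given: they have to be found in the camera images.
- ball_foot (a point): Centre of the round black rubber ball foot, 32 mm across, on the end of the wanted leg's 18 mm steel inner tube. x axis: level along the tube, away from the outer tube, the way to pull (+y within 15 degrees); z up. It lies 42 mm above the drawer floor, which is 10 mm above the worktop; drawer walls reach 55 mm, its front 75 mm, above the worktop. Nothing taller than 10 mm is within 45 mm of its way out except its own tubes.
- ball_leg (a joint): How far the ball-footed leg is pulled out, m: 0 collapsed (starts at 0 to 0.03), end stop at 0.072; the button springs out at about 0.068. Sliding takes 3 to 5 N, no return spring; once locked it cannot slide back. The outer tube (26 mm aluminium, 32 mm grey collar at its mouth) is clipped to a base fixed in the drawer; at 0 the mouth lies 50 mm behind the ball's centre.
- ball_button (a joint): Lock button of the ball-footed leg, a 9 mm steel pin under the hole on top of the grey collar, m: 0 held down inside the outer tube, 0.008 sprung out (locked), standing 3.5 mm proud of the collar. It rises by itself when the leg is pulled out far enough to bring it under the hole.
- disc_foot (a point): Centre of the flat black rubber disc foot, 40 mm across and 10 mm thick, on edge across the end of the other leg, which is otherwise the same; x along its tube, outward, z up. The legs lie side by side, within 20 degrees of parallel, about 130 to 190 mm apart, either one nearer the robot. To be left alone.

How it is judged:
By the outcome, as a careful person would: the job done as asked, in the order asked, and still so for the second after the job is handed in, with the robot touching nothing.
It also fails if it takes over 29 s, if anything falls off the work surface, if the arm or the gripper's body presses on something with over 40 N, if the wrist force passes 120 N, or if a joint passes its speed limit or range.

### The arm

A 6-joint arm with a two-finger parallel gripper is mounted at the origin on the work surface. World frame = base frame: x ahead of the robot, y to its left, z up, the work surface at z = 0. Lengths are in mm, angles in rad, forces in N, time in s.
With the tool pointing down it reaches from about 375 to 925 mm from the base axis. Payload 5.7 kg.
Tool frame: the origin (TCP) lies at the very end of the fingers, on their centre line; the grasp point (between the pads) lies ctrl.hold_point_z behind it (ctrl.hold_point_z is the distance from the TCP to the grasp point, in mm); z points along the fingers, x is the direction in which the jaws open and shut, and the axes are right-handed (so a half turn about z gives the same grasp; the last joint's range is limited). The gripper opens to 85 mm and grips with 20 to 120 N. Pads are 22 mm wide; open, the fingers measure 114 mm over their backs; the gripper's body (76 mm by 85 mm) begins 54 mm behind the grasp point. The pads swing forward as they close: fully open they stand 13 mm farther back than shut.
Start: joints at [-1.238, 0.359, 1.51, -0, 1.272, -0.115], TCP at [259.771, -540.816, 231.267] pointing down, gripper open.
Joint ranges: [-2.97, 2.97], [-1.01, 2.36], [0.21, 2.38], [-0.96, 4.11], [0.2, 2.71], [-2.98, 2.98]. Speed limits (rad/s): [2.39, 2.39, 3.14, 3.14, 3.14, 3.14].

### API

Orientations are given as a unit quaternion [x, y, z, w].
In Python, from workcell import telemetry, capture, ctrl gives the robot as it stands. The module is installed in compiled form; this text tells all that it offers.
- The arm moves only by the shell command python3 -m inch 'ROWS' [OPENING]. ROWS is JSON, a list of rows, each a list of 6 numbers: the shift along the tool's x, y, z in cm, then the turn, a rotation vector about the tool's x, y, z in rad. A call has 1 to 8 rows; each row is the pose to reach, as a shift and turn from the pose commanded when the call began, along the tool's axes at that moment; what a row does not reach only later rows make up. A row lasts 1/8 s, in which the tool goes at most 62.5 mm and 10.7 degrees, less where a joint would pass 70% of its speed; a pose out of reach is approached as far as the arm can. A call with a gripper value outside its range is refused whole. OPENING is the closure, from 0 (fully open) to 1 (shut), set as the call begins (- or left out, the last holds). The fingers move at their own pace and stop on an object; the grip force is fixed at half the most. Time passes only in rows, so rows that repeat a pose let the fingers close. It gives the time, the measured TCP pose, the force and the opening at its end, in the units of the state.
- telemetry.get_state(): the state, without advancing time (a new reading comes with each control period).
- capture(name): name is "scene" or "top" or "wrist"; returns a dict with "image" (400x640x3 uint8, blue, green, red), "fx", "fy", "cx", "cy" (pixels), "world_from_camera" (4x4, takes a point from camera to world coordinates). Camera axes: x right, y down, z forward; pixel columns grow to the right and rows downward; lengths in mm; the calibration is good to about 2 mm. A picture is of the moment at which its call begins. There is no depth.
- ctrl.hand_in(): hands the job in, once; it reports no verdict.
The state is a dict: "t": time; "q": joint angles; "joint_vel": joint speeds; "joint_torque": joint torques, N m; "position": TCP position; "tcp_rot": TCP orientation; "force": force on the tool from outside, world axes, zero at the start; "wrist_torque": the same for the moment, N m; "width": finger opening in mm.
Only numpy, scipy, OpenCV 4.12 (cv2) and the standard library are available. Lean on these libraries where they do the work, as an engineer would, in place of code of your own. Each camera call takes 0.05 s, during which the arm holds its last target. There are 200 camera calls.

## Working session

There is one attempt and no reset: what is moved stays moved. The work goes in short steps, Python scripts to look and compute and a shell command to move; the robot and the scene stay as the last step left them, time stands still between calls to the robot, and variables do not carry over. Pictures are saved under pics/ and viewed, about 8 in all and at most 12, crops included, and the job is handed in when it is done.

```bash
mkdir -p pics; cat > h.py <<'E'
import numpy as np, cv2
from workcell import telemetry, capture, ctrl
from scipy.spatial.transform import Rotation as R
def snap(n,f):
    c=capture(n); cv2.imwrite(f'pics/{f}.png',c['image'])
    np.savez(f'pics/{f}.npz',**{k:v for k,v in c.items()}); return c
def ray(f,u,v,z):
    c=np.load(f'pics/{f}.npz'); T=c['world_from_camera']
    d=T[:3,:3]@np.array([(u-c['cx'])/c['fx'],(v-c['cy'])/c['fy'],1]); o=T[:3,3]
    return o+d*(z-o[2])/d[2]
E
python3 - <<'E'
from h import *
a=snap('top','top0'); b=snap('scene','sc0')
print(telemetry.get_state(), ctrl.hold_point_z)
for c in(a,b): print(c['fx'],c['world_from_camera'].round(3))
E
```

```text
{'t': 0.1, 'q': array([-1.23811788e+00,  3.59425302e-01,  1.51134481e+00,  2.45761964e-05,
        1.27249753e+00, -1.15100706e-01]), 'joint_vel': array([ 0.00276632, -0.00083823, -0.00102205,  0.00026203, -0.00110938,
       -0.00132704]), 'joint_torque': array([ 1.68292217e-04, -5.28649521e+01, -2.79350835e+01, -2.18037394e-04,
        4.95318614e-03,  1.50660446e-05]), 'position': array([ 259.57525055, -540.25514532,  230.53436838]), 'tcp_rot': array([ 8.46450581e-01, -5.32466630e-01, -6.45642329e-04, -5.33555283e-04]), 'force': array([-0.57870604,  0.06104894, -0.48303444]), 'wrist_torque': array([ 0.05197091, -0.03282991, -0.00678211]), 'width': 85.22571709236544} 18.700000000000003
478.3372266558785 [[ 5.00000e-03 -9.83000e-01  1.83000e-01  4.09600e+02]
 [-1.00000e+00 -4.00000e-03  6.00000e-03 -5.24310e+01]
 [-5.00000e-03 -1.83000e-01 -9.83000e-01  9.00296e+02]
 [ 0.00000e+00  0.00000e+00  0.00000e+00  1.00000e+00]]
505.8494277701544 [[-5.36000e-01  6.24000e-01 -5.69000e-01  9.47417e+02]
 [ 8.44000e-01  4.03000e-01 -3.53000e-01  2.26394e+02]
 [ 1.00000e-02 -6.70000e-01 -7.43000e-01  6.35746e+02]
 [ 0.00000e+00  0.00000e+00  0.00000e+00  1.00000e+00]]
```

View pics/top0.png

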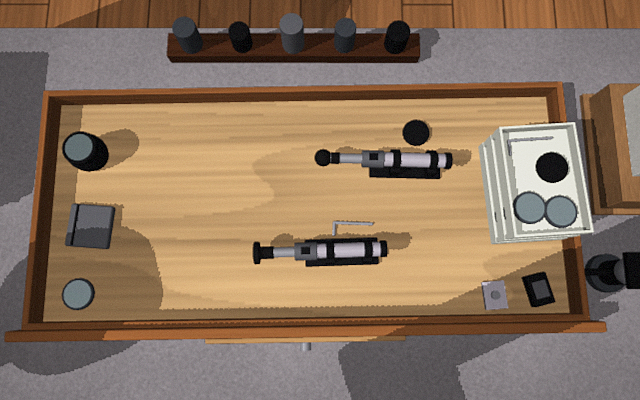

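View pics/sc0.png

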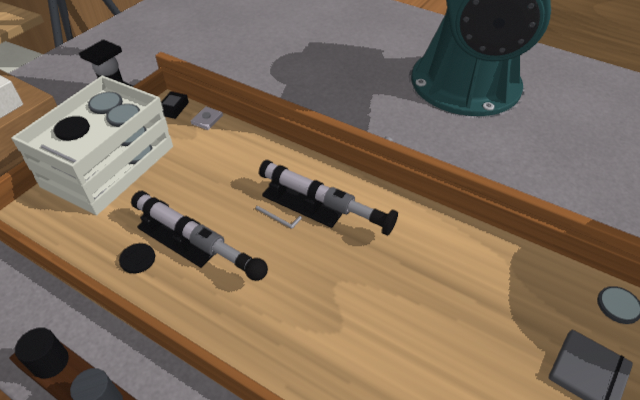

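The top view shows the ball foot at about (322,158), on the leg farther from the robot, with the collar at (373,158) and the tube end near (448,160). The disc foot is on the nearer leg at (256,252). In the scene view the ball is at about (256,269).

```bash
python3 - <<'E'
from h import *
a=cv2.imread('pics/top0.png')[130:190,300:470]; b=cv2.imread('pics/sc0.png')[180:300,120:290]
a=cv2.resize(a,None,fx=4.5,fy=4.5,interpolation=cv2.INTER_CUBIC)[:, :765]; b=cv2.resize(b,(425,300),interpolation=cv2.INTER_CUBIC)
o=np.zeros((580,765,3),np.uint8); o[:270]=a; o[275:575,:425]=b; cv2.imwrite('pics/crop.png',o)
for u,v in((322,158),(373,158),(448,160)): print(ray('top0',u,v,52))
print(ray('sc0',256,269,52), ray('top0',256,252,52))
E
```

```text
[656.95167866 -56.53258216  52.        ]
[ 657.29847213 -150.21704193   52.        ]
[ 654.00507199 -287.63404203   52.        ]
[655.79425242 -57.82646482  52.        ] [483.76242389  59.94757371  52.        ]
```

View pics/crop.png

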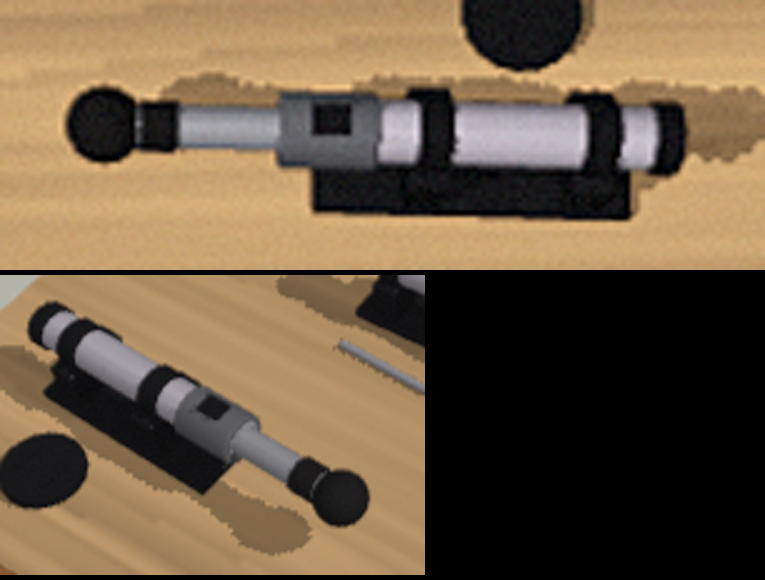

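```bash
cat >> h.py <<'E'
def plan(p,yaw):  # tool down, tool x axis at world yaw
    s=telemetry.get_state(); r=R.from_quat(s['tcp_rot'])
    t=R.from_matrix(np.array([[np.cos(yaw),np.sin(yaw),0],[np.sin(yaw),-np.cos(yaw),0],[0,0,-1]]))
    print('cm',(r.inv().apply(np.array(p)-s['position'])/10).round(2),'rv',(r.inv()*t).as_rotvec().round(4))
E
python3 - <<'E'
from h import *
b=ray('top0',323.1,157.8,52);e=ray('top0',448.4,160.7,52);print(b,e,ray('top0',361.5,158.3,52))
d=b-e; yaw=np.arctan2(d[1],d[0])-np.pi/2; print(yaw)
plan([656.5,-58.3,190],yaw)
E
```

```text
[657.34020009 -58.55325481  52.        ] [ 652.67827719 -288.30666546   52.        ] [ 656.6490638  -129.09409612   52.        ]
-0.02028820043531998
cm [-26.25 -56.65   4.11] rv [-1.1000e-03  1.4000e-03 -1.1027e+00]
```

```bash
python3 -m inch '[[-26.25,-56.65,0,0,0,-1.103],[-26.25,-56.65,0,0,0,-1.103],[-26.25,-56.65,0,0,0,-1.103],[-26.25,-56.65,0,0,0,-1.103],[-26.25,-56.65,0,0,0,-1.103],[-26.25,-56.65,0,0,0,-1.103],[-26.25,-56.65,0,0,0,-1.103],[-26.25,-56.65,2,0,0,-1.103]]' 0.3
python3 - <<'E'
from h import *
print(telemetry.get_state()['width']); plan([656.5,-58.3,130],-.02)
E
```

```text
t: 1.1
position: [578.8, -153.5, 224.8]
tcp_rot: [1.0, -0.01, 0.0, 0.0]
force: [0.4, -0.7, 0.2]
width: 59.7
59.74426049641702
cm [ 7.57 -9.68  9.48] rv [ 0.0004 -0.0008  0.0001]
```

```bash
python3 -m inch '[[7.5,-9.6,5,0,0,0],[7.5,-9.6,9.4,0,0,0],[7.5,-9.6,9.4,0,0,0],[7.5,-9.6,9.4,0,0,0]]'
python3 - <<'E'
from h import *
w=snap('wrist','w1'); print(w['world_from_camera'].round(3), w['fx'])
s=telemetry.get_state(); print(s['position'],s['tcp_rot']); plan([657,-58.3,33.3],-.02)
E
```

```text
t: 1.6
position: [653.0, -58.8, 127.7]
tcp_rot: [1.0, -0.009, -0.003, -0.001]
force: [-0.3, 0.2, 0.0]
width: 59.8
[[ 1.00000e+00 -1.50000e-02 -1.10000e-02  6.54516e+02]
 [-1.80000e-02 -9.52000e-01 -3.04000e-01  1.91230e+01]
 [-6.00000e-03  3.04000e-01 -9.53000e-01  2.70913e+02]
 [ 0.00000e+00  0.00000e+00  0.00000e+00  1.00000e+00]] 276.74305911055734
[653.52371846 -60.124892   129.36831394] [ 9.99955930e-01 -9.26733893e-03 -1.49371171e-03 -1.52705390e-04]
cm [ 0.37 -0.19  9.61] rv [-0.0003  0.003   0.0015]
```

View pics/w1.png

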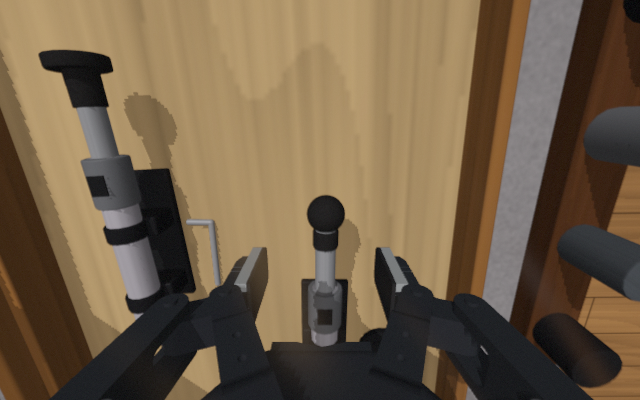

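The ball is at (326,214), between the open fingers, with its tube running straight down the image.

```bash
python3 - <<'E'
from h import *
print(ray('w1',326,214,52),ray('w1',325,275,52))
E
python3 -m inch '[[0.3,-0.2,6,0,0,0],[0.3,-0.2,9.6,0,0,0],[0.3,-0.2,9.6,0,0,0],[0.3,-0.2,9.6,0,0,0]]'
```

```text
[656.19978168 -60.25335933  52.        ] [ 654.58014283 -118.92221185   52.        ]
t: 2.15
position: [658.7, -59.8, 36.9]
tcp_rot: [1.0, -0.01, 0.001, 0.0]
force: [-0.4, -0.9, -0.2]
width: 59.8
```

```bash
python3 -m inch '[[0,0,0,0,0,0],[0,0,0,0,0,0]]'; python3 -c "
from h import *
plan([656.8,-59.3,33.3],-.02)"
```

```text
t: 2.4
position: [658.5, -59.1, 36.4]
tcp_rot: [1.0, -0.01, 0.001, 0.0]
force: [-0.1, -0.0, -0.6]
width: 60.0
cm [-0.17  0.03  0.31] rv [ 0.0004 -0.0027 -0.0001]
```

```bash
python3 -m inch '[[-0.17,0.03,0.3,0,0,0],[-0.17,0.03,0.3,0,0,0],[-0.17,0.03,0.3,0,0,0]]'; python3 -m inch '[[0,0,0,0,0,0],[0,0,0,0,0,0],[0,0,0,0,0,0],[0,0,0,0,0,0]]' 1
```

```text
t: 2.78
position: [655.6, -58.9, 31.5]
tcp_rot: [1.0, -0.01, -0.0, -0.0]
force: [-0.7, -0.3, -0.5]
width: 59.6
t: 3.28
position: [656.5, -59.0, 32.0]
tcp_rot: [1.0, -0.01, 0.001, -0.0]
force: [1.2, 1.1, 2.5]
width: 29.2
```

```bash
python3 -m inch '[[0,-0.4,0,0,0,0],[0,-1,0,0,0,0],[0,-1.6,0,0,0,0],[0,-2.2,0,0,0,0],[0,-2.8,0,0,0,0],[0,-3.4,0,0,0,0],[0,-3.8,0,0,0,0],[0,-4.2,0,0,0,0]]'; python3 -m inch '[[0,-0.2,0,0,0,0],[0,-0.4,0,0,0,0],[0,-0.5,0,0,0,0],[0,-0.5,0,0,0,0]]'
```

```text
t: 4.28
position: [657.4, -18.0, 32.0]
tcp_rot: [1.0, -0.01, 0.001, 0.001]
force: [1.0, -4.8, 2.3]
width: 29.2
t: 4.78
position: [657.5, -12.4, 32.0]
tcp_rot: [1.0, -0.01, 0.001, 0.0]
force: [2.6, -2.9, 1.4]
width: 29.2
```

```bash
python3 -m inch '[[0,-0.1,0,0,0,0],[0,-0.2,0,0,0,0],[0,-0.2,0,0,0,0]]';python3 -m inch '[[0,-0.1,0,0,0,0],[0,-0.2,0,0,0,0],[0,-0.2,0,0,0,0]]'; python3 -c "
from h import *
w=snap('wrist','w2')['image'];c=snap('scene','s2')['image'][170:310,120:310]
c=cv2.resize(c,(640,472),interpolation=cv2.INTER_CUBIC);cv2.imwrite('pics/s2c.png',c)"
```

```text
t: 5.15
position: [657.6, -10.0, 32.0]
tcp_rot: [1.0, -0.01, 0.001, 0.0]
force: [3.6, -2.9, 2.4]
width: 29.1
t: 5.52
position: [657.6, -8.0, 32.0]
tcp_rot: [1.0, -0.01, 0.001, 0.0]
force: [4.3, -2.1, 3.1]
width: 29.4
```

View pics/s2c.png

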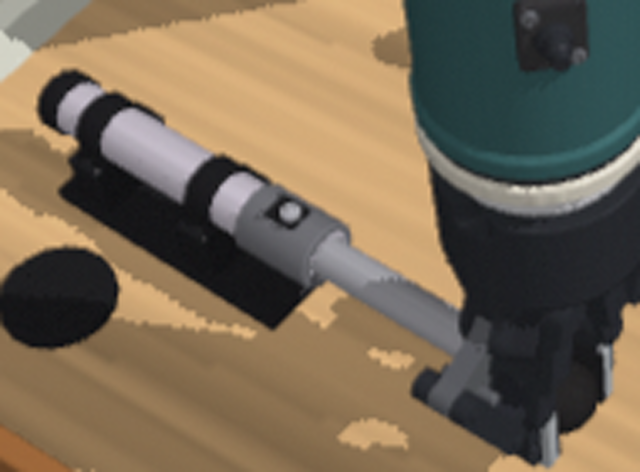

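The silver button now shows in the collar hole at (290,211). I'll pull gently to the stop, then push back a little to test the lock.

```bash
python3 -m inch '[[0,-0.1,0,0,0,0],[0,-0.2,0,0,0,0],[0,-0.2,0,0,0,0]]';python3 -m inch '[[0,0.1,0,0,0,0],[0,0.2,0,0,0,0],[0,0.3,0,0,0,0],[0,0.3,0,0,0,0]]'
```

```text
t: 6.0
position: [657.7, -7.8, 32.0]
tcp_rot: [1.0, -0.01, 0.001, 0.001]
force: [3.9, -8.9, 2.6]
width: 29.3
t: 6.5
position: [657.6, -8.0, 32.0]
tcp_rot: [1.0, -0.01, 0.001, -0.001]
force: [5.9, 1.6, 2.4]
width: 29.5
```

The stop is reached. Next I'll release and rise.

```bash
python3 -m inch '[[0,0,0,0,0,0],[0,0,0,0,0,0],[0,0,0,0,0,0],[0,0,0,0,0,0]]' 0.3; python3 -m inch '[[0,0,-2,0,0,0],[0,0,-6,0,0,0],[0,0,-12,0,0,0],[0,0,-16,0,0,0],[0,-10,-16,0,0,0],[0,-14,-16,0,0,0],[0,-14,-16,0,0,0],[0,-14,-16,0,0,0]]'; python3 -c "
from h import *
a=snap('scene','s3')['image'][130:310,110:400];t=snap('top','t3')['image'][125:275,230:470]
o=np.zeros((600,800,3),np.uint8);o[:300,:483]=cv2.resize(a,(483,300),interpolation=cv2.INTER_CUBIC);o[300:,:480]=cv2.resize(t,(480,300),interpolation=cv2.INTER_CUBIC)
o[:240,500:800]=cv2.resize(a[80:130,60:122],(300,240),interpolation=cv2.INTER_CUBIC)
cv2.imwrite('pics/f3.png',o)"
```

```text
t: 7.0
position: [656.1, -8.9, 31.4]
tcp_rot: [1.0, -0.01, -0.001, -0.0]
force: [0.7, -0.1, 0.7]
width: 59.5
t: 8.0
position: [659.5, 131.7, 192.7]
tcp_rot: [1.0, -0.009, 0.0, 0.0]
force: [0.0, -0.2, 0.3]
width: 59.9
```

View pics/f3.png

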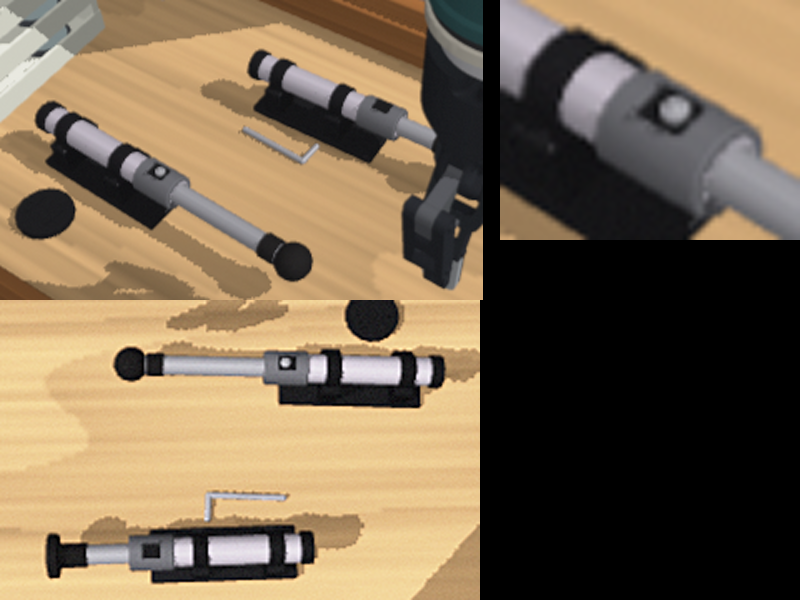

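The leg is fully extended, with the ball at top-view pixel (295,157) and the button standing in the hole. The disc leg is unmoved at (256,252), and the gripper is well clear.

```bash
python3 -c "
from workcell import ctrl; print(ctrl.hand_in())"
```

```text
the job is handed in; nothing more can be done
None
```

I pulled the ball-footed leg out about 51 mm to its end stop, let go of it and raised the arm clear, then handed the job in at about 8 s on the robot's clock.

- **Full length:** the tool stopped advancing at y = -7.8 mm and the pull force rose to about 9 N, which matches the end stop.
- **Lock button:** the last scene and top views show the button standing in the collar hole. I judged its height by eye and did not measure it.
- **Lock test:** I only eased the commanded position back 3 mm, and the leg stayed put. The reverse force was only about 2 N, below the 3 to 5 N sliding friction, so this is weak evidence of the lock.
- **Other leg:** the disc-footed leg looks unmoved in the top view.
- **Forces:** every reading I took was about 10 N or less.

No check failed or disagreed with another.

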